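# Tip the metal offcuts into the scrap box and shut its lid

## Robot

A 7-joint arm with a two-finger parallel gripper is mounted at the origin on the work surface. World frame = base frame: x ahead of the robot, y to its left, z up, the work surface at z = 0. Lengths are in m, angles in rad, forces in N, time in s.
With the tool pointing down it reaches from about 0.425 to 0.875 m from the base axis. Payload 4.7 kg.
Tool frame: the origin (TCP) lies between the finger pads; the fingertips stand 14 mm ahead of it and the grasp point (between the pads) lies 5 mm behind it; z points along the fingers, y is the line along which they close (so a half turn about z gives the same grasp; the last joint's range is limited). The gripper opens to 87 mm and grips with 3 to 60 N. Pads are 19 mm wide; open, the fingers measure 117 mm over their backs; the gripper's body (75 mm by 190 mm) begins 51 mm behind the grasp point.
Start: joints at [-1.174, 0.321, -0.07, 1.45, 0.023, 1.371, -0.057], TCP at [0.243, 0.603, 0.237] pointing down, gripper open.
Joint ranges: [-2.86, 2.86], [-0.3, 2.09], [-1.38, 1.24], [0.06, 2.45], [-1.56, 4.7], [0.09, 2.05], [-2.69, 2.69]. Speed limits (rad/s): [2.57, 2.57, 3.14, 3.14, 3.14, 3.14, 3.14].

## Interface

Orientations are given as a rotation vector (axis times angle).
In Python, from bench import ctrl gives the robot as it stands.
- The arm moves only by the tool step_arm, never from a script. Its argument "commands" is a list of rows, each an object with "travel": the shift along the tool's x, y, z in m, a list of three; "turn": the turn, a rotation vector about the tool's x, y, z in degrees, a list of three. A call has 1 to 5 rows; each row is the pose to reach, as a shift and turn from the pose commanded when the call began, along the tool's axes at that moment; what a row does not reach only later rows make up. A row lasts 1/10 s, in which the tool goes at most 50 mm and 8.59 degrees, less where a joint would pass 70% of its speed; a pose out of reach is approached as far as the arm can. A call with a gripper value outside its range is refused whole. "gripper" is the opening, from 0 (shut) to 1 (fully open), set as the call begins (left out, the last holds). The fingers move at their own pace and stop on an object; "force" is the grip in N (left out, the last holds). Time passes only in rows, so rows that repeat a pose let the fingers close. It gives the time, the measured TCP pose, the force, the opening and the grip force at its end, in the units of the state.
- ctrl.get_state(): the state, without advancing time (a new reading comes with each control period).
- ctrl.get_image(name): name is "scene" or "top"; returns the picture (400x640x3 uint8, red, green, blue); there is no depth.
- ctrl.camera_model(name): a dict with "fx", "fy", "cx", "cy" (pixels), "R" (3x3) and "t" (3): a world point X has camera coordinates R X + t. Camera axes: x right, y down, z forward; pixel columns grow to the right and rows downward; lengths in m; the calibration is good to about 2 mm. A picture is of the moment at which its call begins. camera_model takes no time and is no camera call.
- ctrl.close_job(): hands the job in; it is judged then, once.
The state is a dict: "time": time; "joint_positions": joint angles; "qd": joint speeds; "joint_torque": joint torques, N m; "position": TCP position; "tool_rot": TCP orientation; "ft_force": force on the tool from outside, world axes, zero at the start; "torque": the same for the moment, N m; "grip_width": opening from 0.0 (shut) to 1.0 (fully open); "grip_force": force on a finger pad.
Only numpy, scipy, OpenCV 4.12 (cv2) and the standard library are available. Lean on these libraries where they do the work, as an engineer would, in place of code of your own. Each camera call takes 0.05 s, during which the arm holds its last target. There are 200 camera calls.

## Task

Carry the aluminium tray of copper and brass offcuts over the open wooden scrap box and tip all five offcuts into it, without picking them up by hand. Set the empty tray back down upright on the bench, then lower the box's lid gently until it is fully shut. Leave the other things on the bench where they are.

Things in the scene. Friction and masses are not known exactly. Their poses are not given: they have to be found in the camera images.
- tray: Loose smooth aluminium tray, 200 long (x), 130 wide (y), 0.65 kg loaded; side and back (-x) walls 45 high, 4 thick, floor 4 thick. No front wall: from x = +44 the floor slopes up 20 degrees to a spout lip 25 high at x = +102. Rigid red handle bar above its middle. Offcuts slide out over the spout when tilted 40 degrees nose down. Origin: centre of the underside; x to the spout, z up.
- tray_grip (a point): Centre of the tray's red handle bar, 83 above the tray's underside, over the middle of the tray. The bar is 14 x 14 in section, runs along the tray's y, 122 free length between its uprights; free space of 37 or more between the bar and the offcuts below it. Axes as the tray's.
- tray_spout (a point): Middle of the spout lip of the tray, at (+102, 0, +24) in the tray's frame: the offcuts leave the tray here. Spout 122 wide.
- offcut1: Offcut of copper square tube, 60 long, 25 x 25, smooth, 60 g, lying in the tray at the start. Origin: centre of its underside as first laid; x along its length.
- offcut2: Offcut of brass rectangular tube, 60 long, 28 wide x 20 high, smooth, 60 g, lying in the tray at the start. Origin: centre of its underside as first laid; x along its length.
- offcut3: Offcut of copper square tube, 60 long, 25 x 25, smooth, 60 g, lying in the tray at the start. Origin: centre of its underside as first laid; x along its length.
- offcut4: Offcut of brass rectangular tube, 60 long, 28 wide x 20 high, smooth, 60 g, lying in the tray at the start. Origin: centre of its underside as first laid; x along its length.
- offcut5: Offcut of copper square tube, 60 long, 25 x 25, smooth, 60 g, lying in the tray at the start. Origin: centre of its underside as first laid; x along its length.
- box: Wooden scrap box, fixed to the bench, open at the top: 200 deep (x) x 260 wide (y) x 100 high outside, walls and floor 10 thick. Its lid is hinged on its far (+x) top edge and stands open at the start. Origin: centre of the underside, z up.
- lid (a joint): Hinge angle of the box lid, rad: 0 fully shut (flat on the box), 1.57 upright, 1.85 end of swing, leaning back. Stiff hinge: the lid stays at any angle; 2 to 4 N at the lip moves it. Lid: wood, 200 from hinge to front, 260 wide, 10 thick, with a dark lip 80 wide and 10 thick jutting 24 beyond its front edge.
- lid_lip (a point): Middle of the outer end of the lid's lip, 224 from the hinge, mid thickness (5 above the lid's underside). When the lid is shut it lies 24 in front (-x) of the box, 106 above the bench; its z axis is the normal of the lid's outer (upper) face and its x axis points along the lid to the hinge.
- lid_hinge (a point): Middle of the lid's hinge line, at (+100, 0, +100) in the box's frame; the line runs along the box's y. The lid's underside passes through it.
- hammer: Bystander: hammer lying on the bench, 260 long, handle to its -x.
- brush: Bystander: bench brush lying on the bench, wooden handle.
- mug: Bystander: blue mug, 80 across, 90 high.
- jar: Bystander: jar, 70 across, 100 high.
- block: Bystander: steel bench block, 90 x 90 x 50 high.
There are look-alikes about, which are no part of the job. Leave any blue or white look-alike of the offcut4 alone.

How it is judged:
By the outcome, as a careful person would: the job done as asked, in the order asked, and still so for the second after the job is handed in, with the robot touching nothing.
It also fails if it takes over 72 s, if anything falls off the work surface, if the arm or the gripper's body presses on something with over 40 N, if the wrist force passes 120 N, or if a joint passes its speed limit or range.

## Working session

There is one attempt and no reset: what is moved stays moved. The work goes in short steps, Python scripts to look and compute and a tool call to move; the robot and the scene stay as the last step left them, time stands still between calls to the robot, and variables do not carry over. Pictures are saved under pics/ and viewed, at most 10 in all, crops included, and the job is handed in when it is done.

Besides the shell and the picture viewer there is one more tool, called after "Call:" as name(argument=value, ...), one argument or row to a line, values as JSON. step_arm: Moves the arm, as the interface text tells. Its arguments: {"type":"object","properties":{"commands":{"type":"array"},"gripper":{"type":"number"},"force":{"type":"number"}},"required":["commands"]}

```bash
mkdir -p pics; cat > h.py <<'E'
import numpy as np, cv2
from scipy.spatial.transform import Rotation as Ro
from bench import ctrl
def snap(n,f):
    im=ctrl.get_image(n); cv2.imwrite('pics/'+f,im[:,:,::-1]); return im
def ray(n,u,v,z):
    m=ctrl.camera_model(n); R=np.array(m['R']);t=np.array(m['t'])
    c=-R.T@t; d=R.T@np.array([(u-m['cx'])/m['fx'],(v-m['cy'])/m['fy'],1])
    return c+d*(z-c[2])/d[2]
def proj(n,X):
    m=ctrl.camera_model(n); p=np.array(m['R'])@np.array(X)+np.array(m['t'])
    return [m['fx']*p[0]/p[2]+m['cx'],m['fy']*p[1]/p[2]+m['cy']]
E
python3 - <<'E'
from h import *
snap('top','t0.png');snap('scene','s0.png')
s=ctrl.get_state();print(s['position'],s['tool_rot'],s['time'],s['grip_width'])
print(Ro.from_rotvec(s['tool_rot']).as_matrix().round(3))
for n in('top','scene'):
    m=ctrl.camera_model(n);print(n,m)
E
```

```text
[0.2426476  0.60250536 0.23557461] [-5.97543130e-01 -3.08398938e+00  2.64904653e-03] 0.1 1.001066972396665
[[-0.928  0.373 -0.001]
 [ 0.373  0.928 -0.002]
 [-0.    -0.002 -1.   ]]
top {'fx': 379.7479933216747, 'fy': 379.7479933216747, 'cx': 323.82797699375504, 'cy': 203.9575936127318, 'R': array([[-0.00836783, -0.9999591 ,  0.00343248],
       [-0.97339812,  0.00735949, -0.22900206],
       [ 0.22896743, -0.00525742, -0.97341989]]), 't': array([-0.00325089,  0.5261971 ,  1.27318698])}
scene {'fx': 450.9229699428512, 'fy': 450.9229699428512, 'cx': 309.6907765546072, 'cy': 193.82647947955203, 'R': array([[-0.89087328,  0.45398925,  0.01544567],
       [ 0.36106813,  0.72834519, -0.58235994],
       [-0.27563493, -0.51323196, -0.81278431]]), 't': array([ 0.46357545, -0.10813701,  1.55301373])}
```

View pics/t0.png

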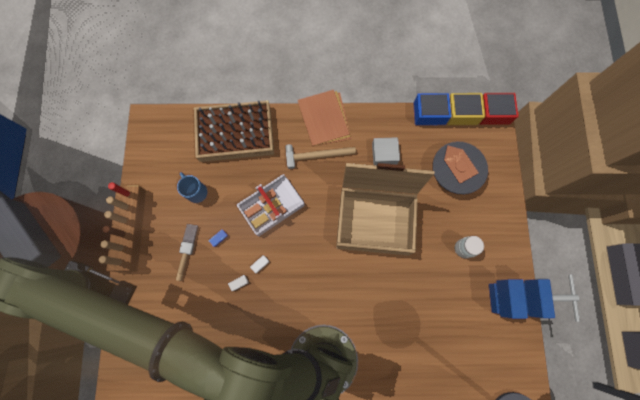

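View pics/s0.png

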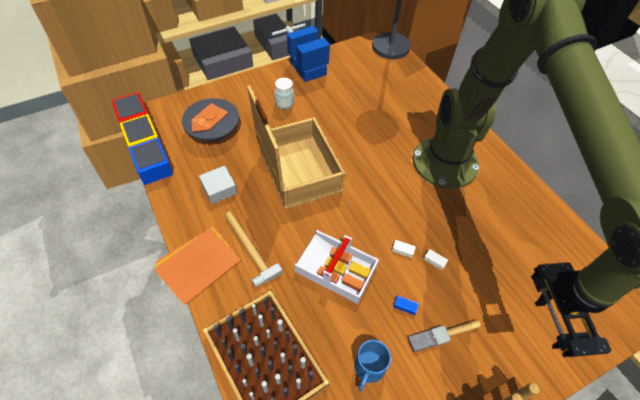

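The top view shows the tray at about (270,206), the open box at (378,220), the red handle at (270,198), and blue/white look-alikes at (219,238), (238,283) and (260,265). I'll enlarge the tray to find its spout side.

```bash
python3 - <<'E'
from h import *
a=cv2.imread('pics/t0.png')[165:245,225:315];b=cv2.imread('pics/s0.png')[220:310,285:390]
A=cv2.resize(a,(390,347),interpolation=3);B=cv2.resize(b,(405,347),interpolation=3)
cv2.imwrite('pics/c0.png',np.hstack([A,B]))
for n in('t','s'):
    im=cv2.imread(f'pics/{n}0.png').astype(int);m=((im[:,:,2]>140)&(im[:,:,1]<50)&(im[:,:,0]<60)).astype(np.uint8)
    k,l,st,c=cv2.connectedComponentsWithStats(m)
    for i in range(1,k):
        if st[i,4]>15:
            ys,xs=np.where(l==i);print(n,st[i],c[i],cv2.minAreaRect(np.c_[xs,ys].astype(np.float32)), ray({'t':'top','s':'scene'}[n],*c[i],.085))
E
```

```text
t [484  95  34  22  78] [494.29487179 109.70512821] ((496.1922912597656, 111.96153259277344), (39.10636520385742, 16.91835594177246), 33.6900634765625) [ 0.87101875 -0.63568433  0.085     ]
s [112  93  36  29 149] [130.91275168 110.85234899] ((129.26197814941406, 106.25616455078125), (22.439111709594727, 30.287084579467773), 72.25532531738281) [ 0.89741068 -0.62143218  0.085     ]
s [327 239  22  33 178] [337.41573034 255.30337079] ((337.62432861328125, 255.07252502441406), (5.326635837554932, 37.21446990966797), 30.256441116333008) [0.53079664 0.18582759 0.085     ]
```

View pics/c0.png

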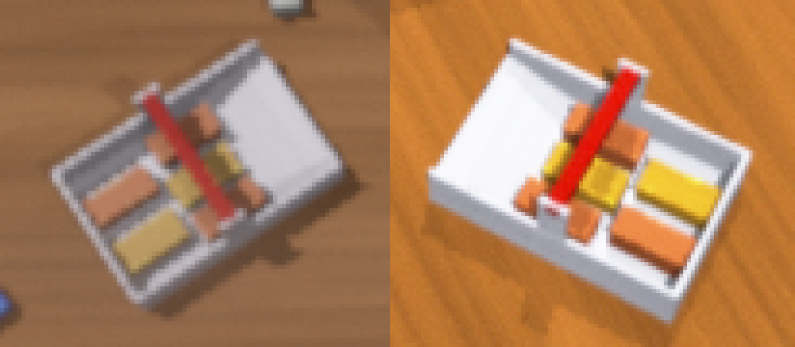

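The left crop shows the tray's open spout side at upper right and the red bar running from (150,98) to (232,212). There are five copper/brass offcuts inside. The blue and white pieces outside the tray are the look-alikes. Next I'll compute the tray pose and crop the box.

```bash
python3 - <<'E'
from h import *
for n,z,ps in(('top',.09,[(259.6,187.6),(278.5,213.9)]),('scene',.09,[(346.7,238.7),(329.1,271.9)])):
    a,b=[ray(n,*p,z)[:2] for p in ps];d=a-b;print(n,a.round(3),b.round(3),(a+b)/2,np.linalg.norm(d),'tray y az',np.degrees(np.arctan2(d[1],d[0])))
a=cv2.imread('pics/t0.png')[155:260,325:445];b=cv2.imread('pics/s0.png')[80:210,240:360]
A=cv2.resize(a,(400,350),interpolation=3);B=cv2.resize(b,(360,350),interpolation=3)
cv2.imwrite('pics/c1.png',np.hstack([A,B[:, :]]))
E
```

```text
top [0.579 0.215] [0.486 0.148] [0.53248773 0.18133936] 0.11531813790127304 tray y az 35.69695149598367
scene [0.484 0.154] [0.577 0.222] [0.53004568 0.18775245] 0.11499846999692932 tray y az -143.9317677220624
```

View pics/c1.png

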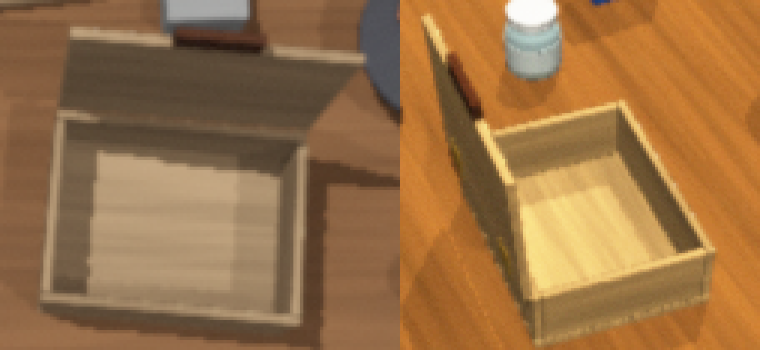

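The left crop shows the box rim corners at (40,302), (297,324), (307,148) and (60,112). The lid's top edge runs from (70,30) to (362,60), with the dark lip at (218,40).

```bash
python3 - <<'E'
from h import *
P=[(337,245.6),(414.1,252.2),(417.1,199.4),(343,188.6)]
C=np.array([ray('top',*p,.1)[:2] for p in P]);print(C.round(3),C.mean(0),[np.linalg.norm(C[i]-C[i-1]).round(3) for i in range(4)])
S=[(240+713/1-400,0)]
S=[(240+(u-400)/3,80+v/2.692) for u,v in [(538,298),(712,250),(620,103)]]
D=np.array([ray('scene',*p,.1)[:2] for p in S]);print(D.round(3))
d=C[0]-C[1];print('box y az front',np.degrees(np.arctan2(d[1],d[0])));d=C[3]-C[2];print('back',np.degrees(np.arctan2(d[1],d[0])))
d=D[0]-D[2]
for p in [(346,164),(433.6,173),(325+218/3.333,155+38/3.333)]:
  print([ray('top',*p,z).round(3) for z in(.28,.3,.32)])
for u,v in[(430,18),(516,180),(465,85)]:
  print([ray('scene',240+(u-400)/3,80+v/2.692,z).round(3) for z in(.28,.3,.32)])
E
```

```text
[[ 0.375 -0.05 ]
 [ 0.351 -0.305]
 [ 0.531 -0.326]
 [ 0.571 -0.074]] [ 0.45662872 -0.18868601] [np.float64(0.198), np.float64(0.256), np.float64(0.181), np.float64(0.256)]
[[ 0.568 -0.066]
 [ 0.379 -0.048]
 [ 0.356 -0.299]]
box y az front 84.64184315017921
back 80.96472438890608
[array([ 0.597, -0.074,  0.28 ]), array([ 0.59 , -0.072,  0.3  ]), array([ 0.583, -0.071,  0.32 ])]
[array([ 0.567, -0.334,  0.28 ]), array([ 0.561, -0.328,  0.3  ]), array([ 0.554, -0.322,  0.32 ])]
[array([ 0.589, -0.206,  0.28 ]), array([ 0.582, -0.203,  0.3  ]), array([ 0.575, -0.199,  0.32 ])]
[array([ 0.552, -0.341,  0.28 ]), array([ 0.559, -0.319,  0.3  ]), array([ 0.566, -0.297,  0.32 ])]
[array([ 0.575, -0.086,  0.28 ]), array([ 0.582, -0.069,  0.3  ]), array([ 0.588, -0.053,  0.32 ])]
[array([ 0.562, -0.229,  0.28 ]), array([ 0.569, -0.209,  0.3  ]), array([ 0.576, -0.19 ,  0.32 ])]
```

Measured poses:
- **Box:** about (0.465,-0.185), with its x axis at azimuth about -5°. The rim sizes of 0.256 x 0.19 match the description.
- **Tray grip:** about (0.531,0.184), with tray x at azimuth about -54°. The two views agree within 6 mm.
- **Lid:** about 1.6 rad.

I'll set out now.

Call:
step_arm(
  commands=[
    {"travel": [-0.21, -0.14, 0], "turn": [0, 0, 41]},
    {"travel": [-0.21, -0.14, 0], "turn": [0, 0, 41]},
    {"travel": [-0.21, -0.14, 0], "turn": [0, 0, 41]},
    {"travel": [-0.21, -0.14, 0], "turn": [0, 0, 41]},
    {"travel": [-0.21, -0.14, 0], "turn": [0, 0, 41]},
  ],
  gripper=1,
  force=60,
)

```text
time: 0.6
position: [0.3847, 0.3946, 0.2363]
tool_rot: [-1.647, -2.675, 0.0]
ft_force: [0.4, 0.3, -0.1]
grip_width: 0.998
grip_force: 0.0
```

Call:
step_arm(
  commands=[
    {"travel": [-0.25, 0.03, 0], "turn": [0, 0, 41]},
    {"travel": [-0.25, 0.03, 0], "turn": [0, 0, 41]},
    {"travel": [-0.25, 0.03, 0], "turn": [0, 0, 41]},
    {"travel": [-0.25, 0.03, 0], "turn": [0, 0, 41]},
    {"travel": [-0.25, 0.03, 0], "turn": [0, 0, 41]},
  ],
)

```text
time: 1.1
position: [0.524, 0.1873, 0.2364]
tool_rot: [-2.479, -1.929, -0.0]
ft_force: [0.9, 0.8, 0.4]
grip_width: 0.999
grip_force: 0.0
```

```bash
cat >> h.py <<'E'
def pose(yaz,th=0):
    """tool y at azimuth yaz deg, z down, then tilted th about tool x"""
    a=np.radians(yaz);y=np.array([np.cos(a),np.sin(a),0]);z=np.array([0,0,-1.])
    return Ro.from_matrix(np.c_[np.cross(y,z),y,z])*Ro.from_euler('x',th,degrees=True)
def go(p,R,p0=None,R0=None):
    s=ctrl.get_state()
    if p0 is None: p0=s['position'];R0=Ro.from_rotvec(s['tool_rot']);print('t',s['time'],'p',p0.round(4),'q',np.round(s['joint_positions'],2),'f',s['ft_force'].round(1))
    print('travel',R0.inv().apply(np.array(p)-p0).round(4),'turn',(R0.inv()*R).as_rotvec(degrees=True).round(2))
E
python3 - <<'E'
from h import *
go([.531,.184,.15],pose(-54.1))
E
```

```text
t 1.1 p [0.524  0.1873 0.2364] q [-0.73  0.12  0.37  1.7  -0.05  1.33 -0.6 ] f [0.9 0.8 0.4]
travel [-0.0015  0.0076  0.0864] turn [-1.000e-02 -1.000e-02  3.987e+01]
```

Call:
step_arm(
  commands=[
    {"travel": [-0.0015, 0.0075, 0.04], "turn": [0, 0, 40]},
    {"travel": [-0.0015, 0.0075, 0.07], "turn": [0, 0, 40]},
    {"travel": [-0.0015, 0.0075, 0.085], "turn": [0, 0, 40]},
    {"travel": [-0.0015, 0.0075, 0.085], "turn": [0, 0, 40]},
    {"travel": [-0.0015, 0.0075, 0.085], "turn": [0, 0, 40]},
  ],
)

```text
time: 1.6
position: [0.5296, 0.1855, 0.1502]
tool_rot: [2.989, 0.964, -0.004]
ft_force: [1.1, 0.6, 0.4]
grip_width: 0.999
grip_force: 0.0
```

```bash
python3 - <<'E'
from h import *
s=snap('scene','s1.png');t=snap('top','t1.png')
A=cv2.resize(t[130:255,210:360],(390,325),interpolation=3);B=cv2.resize(s[170:310,260:410],(390,364),interpolation=3)[:325]
cv2.imwrite('pics/c2.png',np.hstack([A,B])[:,:,::-1])
go([.531,.184,.08],pose(-54.1))
E
```

```text
t 1.7 p [0.53   0.1857 0.151 ] q [-0.77  0.2   0.43  1.8  -0.09  1.16 -1.25] f [-0.2  0.4  0.6]
travel [-0.0001  0.002   0.071 ] turn [-0.    0.07  0.16]
```

View pics/c2.png

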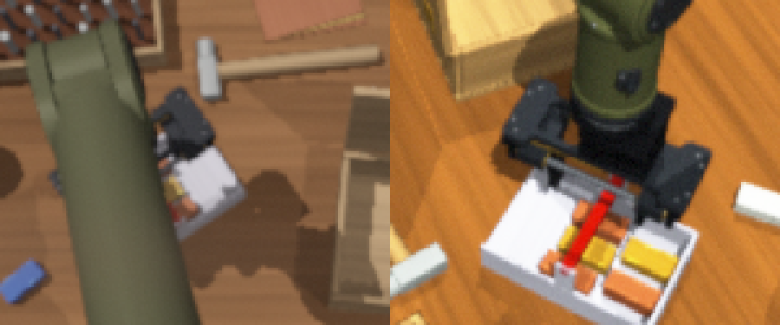

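The scene half shows the fingers straddling the red bar at (595,240), aligned with the tray. I'll descend and close.

Call:
step_arm(
  commands=[
    {"travel": [0, 0.001, 0.03], "turn": [0, 0, 0]},
    {"travel": [0, 0.001, 0.055], "turn": [0, 0, 0]},
    {"travel": [0, 0.001, 0.072], "turn": [0, 0, 0]},
    {"travel": [0, 0.001, 0.072], "turn": [0, 0, 0]},
    {"travel": [0, 0.001, 0.072], "turn": [0, 0, 0]},
  ],
)

```text
time: 2.2
position: [0.5311, 0.1851, 0.0798]
tool_rot: [2.986, 0.975, -0.0]
ft_force: [0.7, 0.1, 0.6]
grip_width: 1.001
grip_force: 0.0
```

Call:
step_arm(
  commands=[
    {"travel": [0, 0, 0], "turn": [0, 0, 0]},
    {"travel": [0, 0, 0], "turn": [0, 0, 0]},
    {"travel": [0, 0, 0], "turn": [0, 0, 0]},
    {"travel": [0, 0, 0], "turn": [0, 0, 0]},
    {"travel": [0, 0, 0], "turn": [0, 0, 0]},
  ],
  gripper=0,
  force=50,
)

```text
time: 2.7
position: [0.5311, 0.1852, 0.0798]
tool_rot: [-2.987, -0.973, -0.001]
ft_force: [-0.5, -1.0, -0.3]
grip_width: 0.634
grip_force: 0.0
```

Call:
step_arm(
  commands=[
    {"travel": [0, 0, 0], "turn": [0, 0, 0]},
    {"travel": [0, 0, 0], "turn": [0, 0, 0]},
    {"travel": [0, 0, 0], "turn": [0, 0, 0]},
  ],
)

```text
time: 3.0
position: [0.531, 0.1851, 0.0796]
tool_rot: [-2.987, -0.973, -0.0]
ft_force: [-0.6, -0.3, 0.3]
grip_width: 0.352
grip_force: 0.0
```

```bash
python3 - <<'E'
from h import *
go([.531,.184,.28],pose(-54.1))
snap('scene','s2.png')
E
```

```text
t 3.0 p [0.531  0.1851 0.0796] q [-0.75  0.28  0.42  1.86 -0.13  1.03 -1.21] f [-0.6 -0.3  0.3]
travel [-0.0006  0.0009 -0.2004] turn [-0.   -0.    0.17]
```

Call:
step_arm(
  commands=[
    {"travel": [0, 0, 0], "turn": [0, 0, 0]},
    {"travel": [0, 0, 0], "turn": [0, 0, 0]},
    {"travel": [0, 0, 0], "turn": [0, 0, 0]},
    {"travel": [0, 0, 0], "turn": [0, 0, 0]},
    {"travel": [0, 0, 0], "turn": [0, 0, 0]},
  ],
)

```text
time: 3.55
position: [0.5312, 0.1849, 0.0795]
tool_rot: [2.987, 0.972, 0.001]
ft_force: [1.2, -0.8, -0.1]
grip_width: 0.154
grip_force: 49.8
```

Call:
step_arm(
  commands=[
    {"travel": [0, 0, -0.01], "turn": [0, 0, 0]},
    {"travel": [0, 0, -0.025], "turn": [0, 0, 0]},
    {"travel": [0, 0, -0.045], "turn": [0, 0, 0]},
    {"travel": [0, 0, -0.07], "turn": [0, 0, 0]},
    {"travel": [0, 0, -0.09], "turn": [0, 0, 0]},
  ],
)

```text
time: 4.05
position: [0.5308, 0.1852, 0.1715]
tool_rot: [-2.987, -0.973, -0.001]
ft_force: [1.3, 0.2, -5.8]
grip_width: 0.157
grip_force: 49.8
```

```bash
python3 - <<'E'
from h import *
g=[.458,-.094,.275]
go([.458,-.094,.275],pose(-95.2))
s=snap('scene','s3.png');cv2.imwrite('pics/c3.png',cv2.resize(s[120:320,200:440],(720,600),interpolation=3)[:,:,::-1])
E
```

```text
t 4.05 p [0.5308 0.1852 0.1715] q [-0.77  0.18  0.44  1.77 -0.08  1.2  -1.25] f [ 1.3  0.2 -5.8]
travel [-0.2232  0.1828 -0.1037] turn [-2.000e-02 -3.000e-02  4.127e+01]
```

View pics/c3.png

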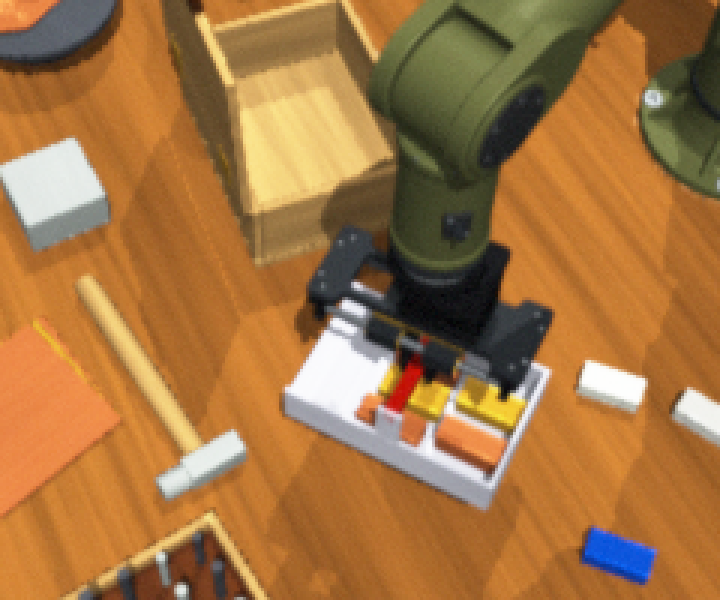

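The scene shows the tray lifted and level, with the spout side at (320,380) in the crop and all the offcuts inside. I'll raise and yaw it beside the box first, then slide it in over the box.

```bash
python3 - <<'E'
from h import *
go([.458,.13,.275],pose(-95.2))
go([.458,-.094,.275],pose(-95.2),np.array([.458,.13,.275]),pose(-95.2))
E
```

```text
t 4.1 p [0.5327 0.1858 0.175 ] q [-0.77  0.18  0.44  1.77 -0.08  1.2  -1.25] f [ 1.9  0.9 -3.3]
travel [-0.0926  0.0012 -0.1005] turn [-0.1  -0.33 41.27]
travel [0.0203 0.2231 0.    ] turn [0. 0. 0.]
```

Call:
step_arm(
  commands=[
    {"travel": [-0.01, 0, -0.03], "turn": [0, 0, 6]},
    {"travel": [-0.03, 0, -0.06], "turn": [0, 0, 13]},
    {"travel": [-0.05, 0, -0.085], "turn": [0, 0, 20]},
    {"travel": [-0.07, 0, -0.1], "turn": [0, 0, 27]},
    {"travel": [-0.085, 0, -0.102], "turn": [0, 0, 34]},
  ],
)

```text
time: 4.6
position: [0.4621, 0.1343, 0.2738]
tool_rot: [-3.139, -0.048, -0.004]
ft_force: [0.8, 0.4, -6.9]
grip_width: 0.156
grip_force: 50.0
```

Call:
step_arm(
  commands=[
    {"travel": [-0.005, 0, 0], "turn": [0, 0, 5]},
    {"travel": [-0.005, 0.0, 0], "turn": [0, 0, 7]},
    {"travel": [-0.005, 0.0, 0], "turn": [0, 0, 7]},
  ],
)

```text
time: 4.9
position: [0.4566, 0.1345, 0.2714]
tool_rot: [-3.138, 0.135, 0.001]
ft_force: [0.0, 0.6, -6.0]
grip_width: 0.159
grip_force: 50.0
```

```bash
python3 - <<'E'
from h import *
go([.458,-.094,.275],pose(-95.2))
E
```

```text
t 4.9 p [0.4566 0.1345 0.2714] q [-0.81 -0.09  0.44  1.83  0.04  1.4  -2.03] f [ 0.   0.6 -6. ]
travel [ 0.0211  0.2275 -0.0036] turn [-0.02  0.04  0.26]
```

Call:
step_arm(
  commands=[
    {"travel": [0.004, 0.02, 0], "turn": [0, 0, 0]},
    {"travel": [0.008, 0.055, 0], "turn": [0, 0, 0]},
    {"travel": [0.012, 0.095, 0], "turn": [0, 0, 0]},
    {"travel": [0.016, 0.135, 0], "turn": [0, 0, 0]},
    {"travel": [0.018, 0.17, -0.003], "turn": [0, 0, 0]},
  ],
)

```text
time: 5.4
position: [0.4599, -0.0386, 0.2741]
tool_rot: [3.138, -0.136, -0.002]
ft_force: [0.9, 1.1, -6.8]
grip_width: 0.157
grip_force: 50.0
```

Call:
step_arm(
  commands=[
    {"travel": [0.002, 0.03, 0], "turn": [4, 0, 0]},
    {"travel": [0.003, 0.05, 0], "turn": [8, 0, 0]},
    {"travel": [0.003, 0.057, 0], "turn": [13, 0, 0]},
    {"travel": [0.003, 0.057, 0], "turn": [16, 0, 0]},
    {"travel": [0.003, 0.057, 0], "turn": [16, 0, 0]},
  ],
)

```text
time: 5.9
position: [0.458, -0.0961, 0.2741]
tool_rot: [-2.861, 0.13, -0.017]
ft_force: [-0.4, -0.4, -6.4]
grip_width: 0.156
grip_force: 50.1
```

```bash
python3 - <<'E'
from h import *
go([.458,-.094,.255],pose(-95.2,50))
s=snap('scene','s4.png');cv2.imwrite('pics/c4.png',cv2.resize(s[30:230,200:440],(720,600),interpolation=3)[:,:,::-1])
E
```

```text
t 5.9 p [ 0.458  -0.0961  0.2741] q [-0.58 -0.1   0.89  1.83 -0.2   1.44 -1.33] f [-0.4 -0.4 -6.4]
travel [-0.0002  0.0032  0.0189] turn [ 3.408e+01  4.000e-02 -1.000e-02]
```

View pics/c4.png

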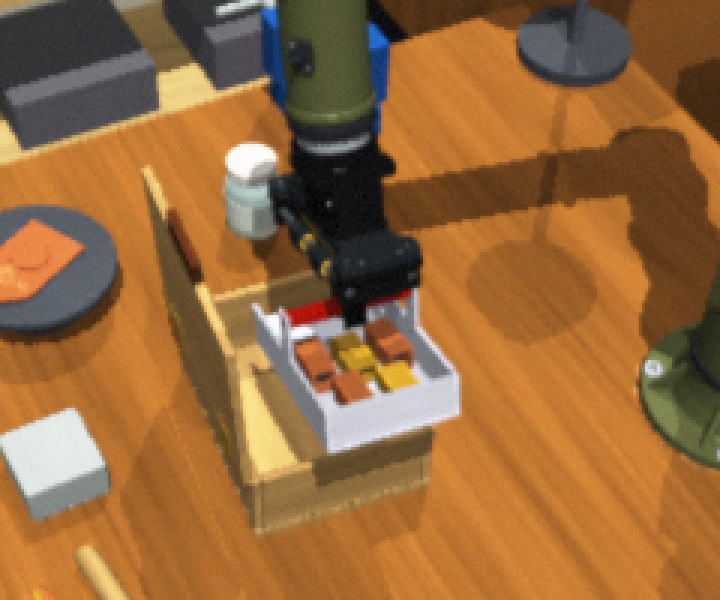

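The scene shows the tray over the box, tilted 16°, with all five offcuts still in it and clear of the lid. I'll keep tipping.

Call:
step_arm(
  commands=[
    {"travel": [0, 0.001, 0.005], "turn": [5, 0, 0]},
    {"travel": [0, 0.002, 0.01], "turn": [10, 0, 0]},
    {"travel": [0, 0.003, 0.015], "turn": [16, 0, 0]},
    {"travel": [0, 0.003, 0.019], "turn": [22, 0, 0]},
    {"travel": [0, 0.003, 0.019], "turn": [27, 0, 0]},
  ],
)

```text
time: 6.45
position: [0.4593, -0.0896, 0.2543]
tool_rot: [-2.389, 0.099, -0.038]
ft_force: [-0.2, 0.1, -7.4]
grip_width: 0.153
grip_force: 50.0
```

Call:
step_arm(
  commands=[
    {"travel": [0, 0, 0], "turn": [4, 0, 0]},
    {"travel": [0, 0, 0], "turn": [7, 0, 0]},
    {"travel": [0, 0, 0], "turn": [7, 0, 0]},
    {"travel": [0, 0, 0], "turn": [7, 0, 0]},
    {"travel": [0, 0, 0], "turn": [7, 0, 0]},
  ],
)

```text
time: 6.95
position: [0.4594, -0.0901, 0.2561]
tool_rot: [-2.269, 0.094, -0.046]
ft_force: [-0.4, 1.0, -3.9]
grip_width: 0.155
grip_force: 50.1
```

```bash
python3 - <<'E'
from h import *
go([.458,-.094,.255],pose(-95.2,50))
s=snap('scene','s5.png');cv2.imwrite('pics/c5.png',cv2.resize(s[30:230,200:440],(720,600),interpolation=3)[:,:,::-1])
E
```

```text
t 6.95 p [ 0.4594 -0.0901  0.2561] q [-0.22  0.35  1.04  1.82 -0.89  1.83 -0.69] f [-0.4  1.  -3.9]
travel [-0.0011  0.0034 -0.0024] turn [0.08 0.26 0.33]
```

View pics/c5.png

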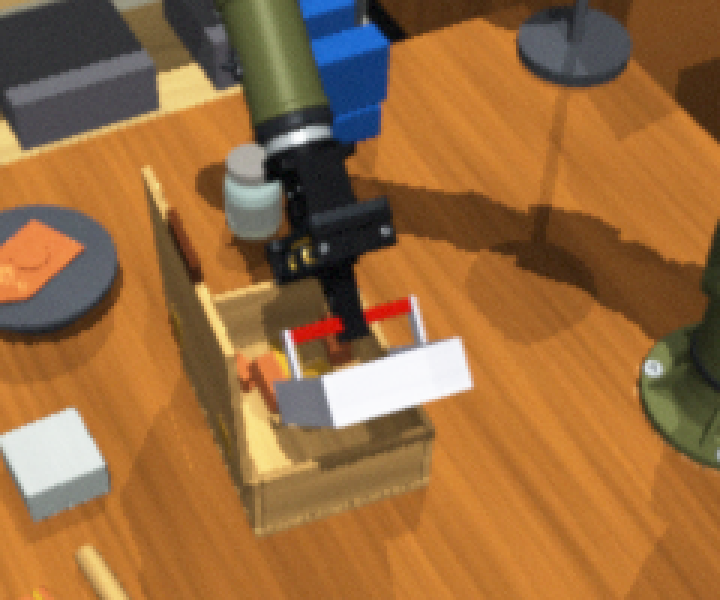

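The scene shows the offcuts out in the box around (265,375), and the tray tilted 50° looks empty. The tool weight fell from 6.4 N to about 3.9 N. I'll hold briefly, then level out and check.

Call:
step_arm(
  commands=[
    {"travel": [0, 0, 0], "turn": [3, 0, 0]},
    {"travel": [0, 0, 0], "turn": [3, 0, 0]},
    {"travel": [0, 0, 0], "turn": [0, 0, 0]},
    {"travel": [0, 0, 0], "turn": [0, 0, 0]},
    {"travel": [0, 0, 0], "turn": [0, 0, 0]},
  ],
)

```text
time: 7.5
position: [0.459, -0.0902, 0.2562]
tool_rot: [-2.267, 0.095, -0.047]
ft_force: [0.1, 0.3, -4.2]
grip_width: 0.156
grip_force: 50.1
```

Call:
step_arm(
  commands=[
    {"travel": [0, 0, 0], "turn": [-7, 0, 0]},
    {"travel": [0, -0.003, -0.005], "turn": [-14, 0, 0]},
    {"travel": [0, -0.007, -0.01], "turn": [-21, 0, 0]},
    {"travel": [0, -0.01, -0.014], "turn": [-28, 0, 0]},
    {"travel": [0, -0.015, -0.016], "turn": [-35, 0, 0]},
  ],
)

```text
time: 8.0
position: [0.458, -0.0941, 0.278]
tool_rot: [-2.879, 0.126, -0.018]
ft_force: [-1.3, 0.8, -5.5]
grip_width: 0.156
grip_force: 50.0
```

```bash
python3 - <<'E'
from h import *
go([.458,-.094,.275],pose(-95.2))
s=snap('scene','s6.png');t=snap('top','t6.png')
cv2.imwrite('pics/c6.png',np.hstack([cv2.resize(s[80:220,240:380],(400,400),interpolation=3),cv2.resize(t[150:270,320:440],(400,400),interpolation=3)])[:,:,::-1])
E
```

```text
t 8.0 p [ 0.458  -0.0941  0.278 ] q [-0.72 -0.14  0.99  1.83 -0.14  1.44 -1.38] f [-1.3  0.8 -5.5]
travel [0.     0.0007 0.0029] turn [-14.88  -0.03   0.17]
```

View pics/c6.png

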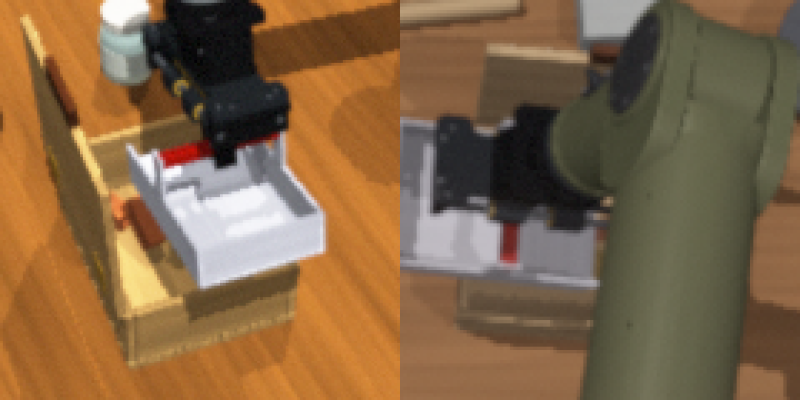

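The scene half shows the tray empty, with the offcuts lying in the box at (140,215). I'll level the tray and return it to its original spot.

Call:
step_arm(
  commands=[
    {"travel": [0, -0.01, 0.003], "turn": [-5, 0, 0]},
    {"travel": [0, -0.03, -0.004], "turn": [-10, 0, 0]},
    {"travel": [0, -0.065, -0.014], "turn": [-15, 0, 0]},
    {"travel": [0, -0.1, -0.024], "turn": [-15, 0, 0]},
    {"travel": [0, -0.14, -0.035], "turn": [-15, 0, 0]},
  ],
)

```text
time: 8.6
position: [0.4678, 0.0327, 0.346]
tool_rot: [-3.137, 0.137, 0.012]
ft_force: [0.2, 0.3, -4.1]
grip_width: 0.151
grip_force: 50.0
```

```bash
python3 - <<'E'
from h import *
go([.458,.13,.25],pose(-95.2))
go([.531,.185,.2],pose(-54.1),np.array([.458,.13,.25]),pose(-95.2))
E
```

```text
t 8.6 p [0.4678 0.0327 0.346 ] q [-0.83 -0.15  0.63  1.71  0.08  1.56 -1.86] f [ 0.2  0.3 -4.1]
travel [-0.0175 -0.0959  0.0963] turn [-0.09  0.43  0.2 ]
travel [ 0.0677 -0.0614  0.05  ] turn [  0.    0.  -41.1]
```

Call:
step_arm(
  commands=[
    {"travel": [-0.005, -0.03, 0.0], "turn": [0, 0, 0]},
    {"travel": [-0.01, -0.06, 0.02], "turn": [0, 0, 0]},
    {"travel": [-0.015, -0.09, 0.045], "turn": [0, 0, 0]},
    {"travel": [-0.0175, -0.096, 0.075], "turn": [0, 0, 0]},
    {"travel": [-0.0175, -0.096, 0.096], "turn": [0, 0, 0]},
  ],
)

```text
time: 9.1
position: [0.4576, 0.1299, 0.2472]
tool_rot: [3.139, -0.134, -0.015]
ft_force: [0.6, -0.1, -4.3]
grip_width: 0.16
grip_force: 50.0
```

Call:
step_arm(
  commands=[
    {"travel": [0.01, -0.01, 0.01], "turn": [0, 0, -8]},
    {"travel": [0.025, -0.02, 0.02], "turn": [0, 0, -16]},
    {"travel": [0.04, -0.035, 0.03], "turn": [0, 0, -24]},
    {"travel": [0.055, -0.05, 0.04], "turn": [0, 0, -32]},
    {"travel": [0.068, -0.061, 0.05], "turn": [0, 0, -40]},
  ],
)

```text
time: 9.6
position: [0.5329, 0.1838, 0.1987]
tool_rot: [-2.991, -0.951, 0.009]
ft_force: [-0.4, 0.4, -3.2]
grip_width: 0.15
grip_force: 50.0
```

```bash
python3 - <<'E'
from h import *
go([.531,.185,.0795],pose(-54.1))
E
```

```text
t 9.6 p [0.5329 0.1838 0.1987] q [-0.87  0.18  0.56  1.74 -0.1   1.26 -1.25] f [-0.4  0.4 -3.2]
travel [-0.0003 -0.0015  0.1192] turn [-0.28  0.27 -0.63]
```

Call:
step_arm(
  commands=[
    {"travel": [0, -0.001, 0.04], "turn": [0, 0, -0.6]},
    {"travel": [0, -0.001, 0.075], "turn": [0, 0, -0.6]},
    {"travel": [0, -0.001, 0.1], "turn": [0, 0, -0.6]},
    {"travel": [0, -0.001, 0.11], "turn": [0, 0, -0.6]},
    {"travel": [0, -0.001, 0.112], "turn": [0, 0, -0.6]},
  ],
)

```text
time: 10.1
position: [0.5315, 0.1834, 0.0871]
tool_rot: [-2.992, -0.958, 0.009]
ft_force: [-0.0, 1.0, -2.9]
grip_width: 0.153
grip_force: 50.0
```

Call:
step_arm(
  commands=[
    {"travel": [0, 0, 0.002], "turn": [0, 0, 0]},
    {"travel": [0, 0, 0.004], "turn": [0, 0, 0]},
    {"travel": [0, 0, 0.006], "turn": [0, 0, 0]},
    {"travel": [0, 0, 0.006], "turn": [0, 0, 0]},
  ],
)

```text
time: 10.5
position: [0.5329, 0.1856, 0.0839]
tool_rot: [-2.99, -0.962, -0.001]
ft_force: [0.3, -0.5, -4.4]
grip_width: 0.154
grip_force: 50.0
```

Call:
step_arm(
  commands=[
    {"travel": [0, 0, 0.001], "turn": [0, 0, 0]},
    {"travel": [0, 0, 0.002], "turn": [0, 0, 0]},
    {"travel": [0, 0, 0.002], "turn": [0, 0, 0]},
  ],
)

```text
time: 10.8
position: [0.5326, 0.1853, 0.0813]
tool_rot: [-2.99, -0.962, -0.0]
ft_force: [-0.1, -0.7, -4.1]
grip_width: 0.159
grip_force: 50.0
```

Call:
step_arm(
  commands=[
    {"travel": [0, 0, 0.001], "turn": [0, 0, 0]},
    {"travel": [0, 0, 0.0015], "turn": [0, 0, 0]},
    {"travel": [0, 0, 0.0015], "turn": [0, 0, 0]},
  ],
)

```text
time: 11.1
position: [0.5333, 0.1852, 0.0803]
tool_rot: [-2.991, -0.962, -0.002]
ft_force: [1.2, -0.5, -1.2]
grip_width: 0.154
grip_force: 50.0
```

Call:
step_arm(
  commands=[
    {"travel": [0, 0, 0.001], "turn": [0, 0, 0]},
    {"travel": [0, 0, 0.001], "turn": [0, 0, 0]},
  ],
)

```text
time: 11.3
position: [0.5338, 0.1854, 0.0797]
tool_rot: [-2.991, -0.962, -0.003]
ft_force: [1.9, -0.5, 1.6]
grip_width: 0.154
grip_force: 50.0
```

Call:
step_arm(
  commands=[
    {"travel": [0, 0, 0], "turn": [0, 0, 0]},
    {"travel": [0, 0, 0], "turn": [0, 0, 0]},
    {"travel": [0, 0, 0], "turn": [0, 0, 0]},
    {"travel": [0, 0, 0], "turn": [0, 0, 0]},
    {"travel": [0, 0, 0], "turn": [0, 0, 0]},
  ],
  gripper=0.7,
)

```text
time: 11.8
position: [0.5325, 0.1852, 0.0786]
tool_rot: [-2.991, -0.962, 0.0]
ft_force: [-0.0, -0.5, -0.1]
grip_width: 0.526
grip_force: 0.0
```

Call:
step_arm(
  commands=[
    {"travel": [0, 0, -0.02], "turn": [0, 0, 0]},
    {"travel": [0, 0, -0.06], "turn": [0, 0, 0]},
    {"travel": [0, 0, -0.1], "turn": [0, 0, 0]},
    {"travel": [0, 0, -0.15], "turn": [0, 0, 0]},
    {"travel": [0, 0, -0.2], "turn": [0, 0, 0]},
  ],
)

```text
time: 12.3
position: [0.5322, 0.1849, 0.2804]
tool_rot: [-2.991, -0.962, 0.001]
ft_force: [0.8, 0.3, -0.7]
grip_width: 0.698
grip_force: 0.0
```

```bash
python3 - <<'E'
from h import *
go([.531,.185,.38],pose(0))
s=snap('scene','s7.png').astype(int)
m=((s[:,:,0]>140)&(s[:,:,1]<50)&(s[:,:,2]<60)); ys,xs=np.where(m);k=(xs>300)&(xs<380);print(xs[k].mean(),ys[k].mean(),ray('scene',xs[k].mean(),ys[k].mean(),.085))
E
```

```text
t 12.3 p [0.5322 0.1849 0.2804] q [-0.89  0.12  0.56  1.62 -0.07  1.42 -1.27] f [ 0.8  0.3 -0.7]
travel [-0.001  -0.0008 -0.0996] turn [-3.000e-02  2.000e-02 -5.434e+01]
337.4557823129252 254.71428571428572 [0.52981282 0.18428426 0.085     ]
```

The tray bar is back at (0.530,0.184), its original spot, upright. Next is the lid: I'll go high over to behind it with the gripper closed.

```bash
python3 - <<'E'
from h import *
a=np.array([.62,.05,.42]);R=pose(-95.2)
go(a,R); go([.645,-.2015,.42],R,a,R)
E
```

```text
t 12.35 p [0.5361 0.1862 0.2899] q [-0.89  0.12  0.56  1.61 -0.07  1.42 -1.27] f [3.4 0.7 5.5]
travel [-0.0095  0.1598 -0.1301] turn [-0.21 -0.78 40.86]
travel [0.0477 0.2482 0.    ] turn [0. 0. 0.]
```

Call:
step_arm(
  commands=[
    {"travel": [-0.01, 0.02, -0.05], "turn": [0, 0, 8]},
    {"travel": [-0.01, 0.05, -0.09], "turn": [0, 0, 16]},
    {"travel": [-0.01, 0.09, -0.12], "turn": [0, 0, 24]},
    {"travel": [-0.01, 0.13, -0.14], "turn": [0, 0, 32]},
    {"travel": [-0.01, 0.16, -0.14], "turn": [0, 0, 41]},
  ],
  gripper=0,
  force=20,
)

```text
time: 12.85
position: [0.62, 0.0464, 0.4225]
tool_rot: [3.138, -0.147, 0.011]
ft_force: [0.1, -0.3, -0.2]
grip_width: 0.333
grip_force: 0.0
```

Call:
step_arm(
  commands=[
    {"travel": [0.03, 0.04, 0], "turn": [0, 0, 0]},
    {"travel": [0.048, 0.09, 0], "turn": [0, 0, 0]},
    {"travel": [0.048, 0.14, 0], "turn": [0, 0, 0]},
    {"travel": [0.048, 0.19, 0], "turn": [0, 0, 0]},
    {"travel": [0.048, 0.225, 0], "turn": [0, 0, 0]},
  ],
)

```text
time: 13.35
position: [0.6454, -0.1829, 0.4183]
tool_rot: [3.137, -0.14, -0.001]
ft_force: [0.3, -0.4, -0.2]
grip_width: 0.007
grip_force: 0.0
```

```bash
python3 - <<'E'
from h import *
go([.645,-.2015,.297],pose(-95.2))
s=snap('scene','s8.png');t=snap('top','t8.png')
cv2.imwrite('pics/c8.png',np.hstack([cv2.resize(s[40:300,200:400],(400,520),interpolation=3),cv2.resize(t[100:300,260:460],(400,520),interpolation=3)])[:,:,::-1])
E
```

```text
t 13.35 p [ 0.6454 -0.1829  0.4183] q [-0.27  0.43  0.82  1.07 -0.31  1.76 -1.23] f [ 0.3 -0.4 -0.2]
travel [0.0013 0.0184 0.1214] turn [0.08 0.03 0.08]
```

View pics/c8.png

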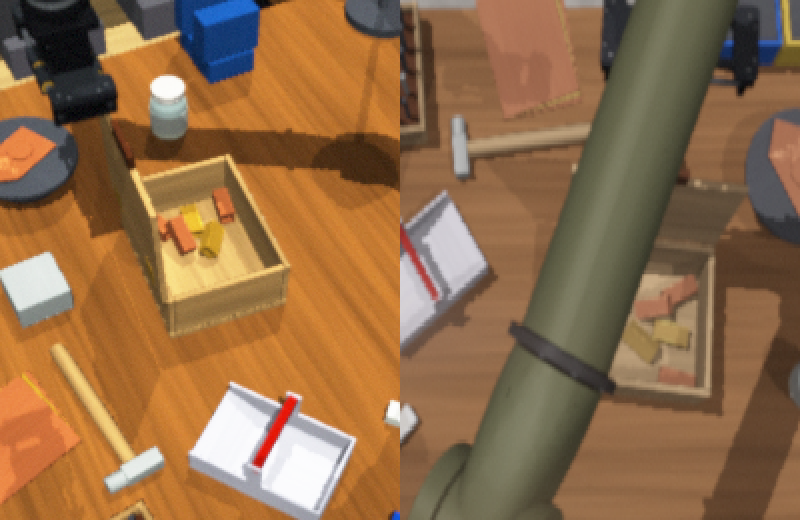

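The scene half shows all five offcuts in the box (three copper, two brass, around (195,225)) and the tray empty and upright at (270,450). The gripper is above and behind the lid. I'll lower it and push the lid over along its arc.

Call:
step_arm(
  commands=[
    {"travel": [0, 0.018, 0.04], "turn": [0, 0, 0]},
    {"travel": [0, 0.018, 0.08], "turn": [0, 0, 0]},
    {"travel": [0, 0.018, 0.121], "turn": [0, 0, 0]},
    {"travel": [-0.01, 0.018, 0.121], "turn": [0, 0, 0]},
    {"travel": [-0.025, 0.018, 0.121], "turn": [0, 0, 0]},
  ],
)

```text
time: 13.95
position: [0.6196, -0.1933, 0.2973]
tool_rot: [-3.139, 0.132, 0.003]
ft_force: [-0.6, -0.8, 1.0]
grip_width: 0.0
grip_force: 0.0
```

Call:
step_arm(
  commands=[
    {"travel": [-0.01, 0, 0], "turn": [0, 0, 0]},
    {"travel": [-0.018, 0, 0], "turn": [0, 0, 0]},
    {"travel": [-0.026, 0, 0], "turn": [0, 0, 0]},
    {"travel": [-0.035, 0, 0], "turn": [0, 0, 0]},
    {"travel": [-0.045, 0, 0], "turn": [0, 0, 0]},
  ],
)

```text
time: 14.45
position: [0.5755, -0.1906, 0.2987]
tool_rot: [3.139, -0.134, 0.004]
ft_force: [2.8, 0.0, 2.3]
grip_width: 0.006
grip_force: 1.2
```

```bash
cat >>h.py <<'E'
def uz():
    s=ctrl.get_state();d=np.array(s['position'])-[.465,-.185,0]
    print('u',(d[0]*.9959-d[1]*.0906).round(4),'v',(d[0]*.0906+d[1]*.9959).round(4),'z',s['position'][2].round(4),'f',s['ft_force'].round(1),'q',np.round(s['joint_positions'],2))
E
python3 -c "
from h import *
uz()"
```

```text
u 0.1106 v 0.0044 z 0.2987 f [2.8 0.  2.3] q [-0.41  0.26  0.84  1.5  -0.19  1.47 -1.23]
```

Call:
step_arm(
  commands=[
    {"travel": [-0.018, 0, 0.001], "turn": [0, 0, 0]},
    {"travel": [-0.036, 0, 0.004], "turn": [0, 0, 0]},
    {"travel": [-0.053, 0, 0.008], "turn": [0, 0, 0]},
    {"travel": [-0.069, 0, 0.013], "turn": [0, 0, 0]},
    {"travel": [-0.083, 0, 0.02], "turn": [0, 0, 0]},
  ],
)

```text
time: 14.95
position: [0.4918, -0.1832, 0.278]
tool_rot: [-3.138, 0.134, -0.002]
ft_force: [0.3, 1.0, 1.8]
grip_width: 0.005
grip_force: 0.9
```

```bash
python3 -c "
from h import *
uz()"
```

```text
u 0.0265 v 0.0042 z 0.278 f [0.3 1.  1.8] q [-0.51  0.02  0.83  1.72 -0.02  1.4  -1.33]
```

Call:
step_arm(
  commands=[
    {"travel": [-0.012, 0, 0.009], "turn": [0, 0, 0]},
    {"travel": [-0.024, 0, 0.02], "turn": [0, 0, 0]},
    {"travel": [-0.033, 0, 0.033], "turn": [0, 0, 0]},
    {"travel": [-0.041, 0, 0.046], "turn": [0, 0, 0]},
    {"travel": [-0.048, 0, 0.059], "turn": [0, 0, 0]},
  ],
)

```text
time: 15.45
position: [0.4436, -0.1796, 0.2185]
tool_rot: [-3.138, 0.135, -0.0]
ft_force: [-0.4, 0.1, 1.7]
grip_width: 0.008
grip_force: 0.7
```

```bash
python3 -c "
from h import *
uz()"
```

```text
u -0.0218 v 0.0035 z 0.2185 f [-0.4  0.1  1.7] q [-0.51 -0.09  0.81  1.91  0.06  1.29 -1.38]
```

Call:
step_arm(
  commands=[
    {"travel": [-0.006, 0, 0.014], "turn": [0, 0, 0]},
    {"travel": [-0.011, 0, 0.028], "turn": [0, 0, 0]},
    {"travel": [-0.015, 0, 0.041], "turn": [0, 0, 0]},
    {"travel": [-0.018, 0, 0.055], "turn": [0, 0, 0]},
    {"travel": [-0.021, 0, 0.068], "turn": [0, 0, 0]},
  ],
)

```text
time: 15.95
position: [0.4231, -0.1777, 0.1497]
tool_rot: [-3.138, 0.135, 0.001]
ft_force: [0.2, 0.1, 1.0]
grip_width: 0.003
grip_force: 0.6
```

Call:
step_arm(
  commands=[
    {"travel": [0, 0, 0.007], "turn": [0, 0, 0]},
    {"travel": [-0.001, 0, 0.014], "turn": [0, 0, 0]},
    {"travel": [-0.002, 0, 0.019], "turn": [0, 0, 0]},
    {"travel": [-0.002, 0, 0.023], "turn": [0, 0, 0]},
    {"travel": [-0.002, 0, 0.025], "turn": [0, 0, 0]},
  ],
)

```text
time: 16.45
position: [0.4217, -0.1776, 0.1256]
tool_rot: [3.139, -0.135, -0.0]
ft_force: [-0.0, -0.1, 0.8]
grip_width: 0.007
grip_force: 0.4
```

```bash
python3 -c "
from h import *
uz()"
```

```text
u -0.0438 v 0.0035 z 0.1256 f [-0.  -0.1  0.8] q [-0.5  -0.03  0.84  2.07  0.03  1.09 -1.33]
```

Call:
step_arm(
  commands=[
    {"travel": [0, 0, 0.0015], "turn": [0, 0, 0]},
    {"travel": [0, 0, 0.003], "turn": [0, 0, 0]},
    {"travel": [0, 0, 0.003], "turn": [0, 0, 0]},
  ],
)

```text
time: 16.75
position: [0.4217, -0.1777, 0.1248]
tool_rot: [-3.137, 0.135, 0.001]
ft_force: [-7.8, 2.5, 18.3]
grip_width: 0.007
grip_force: 9.2
```

Call:
step_arm(
  commands=[
    {"travel": [0, 0, 0.0015], "turn": [0, 0, 0]},
    {"travel": [0, 0, 0.0015], "turn": [0, 0, 0]},
  ],
)

```text
time: 16.95
position: [0.4218, -0.1777, 0.1246]
tool_rot: [-3.136, 0.135, 0.002]
ft_force: [-13.4, 3.6, 31.1]
grip_width: 0.007
grip_force: 15.4
```

```bash
python3 -c "
from h import *
uz();s=snap('scene','s9.png');cv2.imwrite('pics/c9.png',cv2.resize(s[70:220,220:380],(640,600),interpolation=3)[:,:,::-1])"
```

```text
u -0.0437 v 0.0034 z 0.1246 f [-13.4   3.6  31.1] q [-0.5  -0.03  0.84  2.07  0.02  1.09 -1.32]
```

Firm stop with the fingertip at z = 0.1106. A shut lid's top is at 0.110, so it's closed. I'll retreat straight up.

Call:
step_arm(
  commands=[
    {"travel": [0, 0, -0.008], "turn": [0, 0, 0]},
    {"travel": [0, 0, -0.03], "turn": [0, 0, 0]},
    {"travel": [0, 0, -0.07], "turn": [0, 0, 0]},
    {"travel": [0, 0, -0.11], "turn": [0, 0, 0]},
    {"travel": [0, 0, -0.14], "turn": [0, 0, 0]},
  ],
)

```text
time: 17.5
position: [0.4224, -0.1779, 0.2639]
tool_rot: [-3.139, 0.135, -0.005]
ft_force: [0.3, 0.1, -0.2]
grip_width: 0.008
grip_force: 0.0
```

Call:
step_arm(
  commands=[
    {"travel": [0, 0, 0], "turn": [0, 0, 0]},
    {"travel": [0, 0, 0], "turn": [0, 0, 0]},
    {"travel": [0, 0, 0], "turn": [0, 0, 0]},
  ],
)

```text
time: 17.8
position: [0.4211, -0.1774, 0.2601]
tool_rot: [-3.139, 0.135, 0.003]
ft_force: [0.1, 0.8, -0.9]
grip_width: 0.006
grip_force: 0.0
```

```bash
python3 - <<'E'
from h import *
uz()
s=snap('scene','s10.png').astype(int)
w=lambda u,v,z:[.465+.9959*u+.0906*v,-.185-.0906*u+.9959*v,z]
m=((s.sum(2)<200)&(s[:,:,0]>s[:,:,2]+15)).astype(np.uint8)
k,l,st,c=cv2.connectedComponentsWithStats(m)
print('lip exp',np.round(proj('scene',w(-.112,0,.11)),1))
for i in range(1,k):
    if st[i,4]>20 and 230<c[i][0]<400 and 60<c[i][1]<230: print(st[i],c[i].round(1),ray('scene',*c[i],.11).round(3))
for u,v in[(-.08,.1),(0,.1),(.08,.1),(-.08,-.1),(-.112,.02),(-.112,.0),(-.14,.0)]:
    p=np.round(proj('scene',w(u,v,.11))).astype(int);print(u,v,p,s[p[1],p[0]])
r=((s[:,:,0]>140)&(s[:,:,1]<50)&(s[:,:,2]<60));ys,xs=np.where(r);k=(xs>300)&(xs<380);print(ray('scene',xs[k].mean(),ys[k].mean(),.085))
E
```

```text
u -0.0444 v 0.0036 z 0.2601 f [ 0.1  0.8 -0.9] q [-0.51 -0.19  0.77  1.89  0.13  1.39 -1.44]
lip exp [331.7 140.6]
[299  81   9  15  24] [304.   88.5] [ 0.323 -0.436  0.11 ]
[329  81  18  25 126] [336.9  96.3] [ 0.237 -0.35   0.11 ]
[289  88  27  34 210] [300.7 107.4] [ 0.375 -0.356  0.11 ]
[317 110  24  12  28] [329.4 116.9] [ 0.309 -0.272  0.11 ]
[325 133  15  18 103] [332.6 140.6] [ 0.351 -0.173  0.11 ]
-0.08 0.1 [335 166] [247 218 133]
0 0.1 [311 173] [205 161  95]
0.08 0.1 [286 181] [242 206 123]
-0.08 -0.1 [311 122] [150 116  67]
-0.112 0.02 [334 145] [102  51  24]
-0.112 0.0 [332 141] [104  54  27]
-0.14 0.0 [340 138] [185 113  44]
[0.53160015 0.18528866 0.085     ]
```

The lip was found at (332.6,140.6), against (331.7,140.6) expected for a shut lid. The tray is in place and the robot touches nothing, so I'm handing in.

```bash
python3 -c "
from bench import ctrl
print(ctrl.close_job())"
```

```text
the job is handed in; nothing more can be done
None
```

All five offcuts are in the box, the empty tray is upright back where it started, and the lid is shut; I handed the job in at about 18 s with the arm clear of everything.

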